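# Close the parts pots and demagnetise them

## Task

Put on every open parts pot the lid that matches it in shape and size, fully home on the rim, and stand all the closed pots upright and wholly on the black pad of the demagnetiser while its field dial is still turned up. Only when they are all there, turn the dial down until its pointer reads zero and let go. Put the spare lids, whose pots are not there, in the small empty steel tray, and do not knock over the oil bottle.

Things in the scene. Friction and masses are not known exactly. Their poses are not given: they have to be found in the camera images.
- pot_small: Open white plastic parts pot, round, outer diameter 44 mm, wall 4 mm, 40 mm high, about 0.1 kg, a few brass wheels on its floor. Two or three of the four kinds of pot are there in a run. Origin: centre of its underside; z up.
- lid_small: Aluminium lid of the small pot, 50 g, there even without its pot; starts plug down. Plug 33 mm diameter, 8 mm deep, tapered, 1.5 mm play all round in the pot's mouth; flange (disc of diameter 40 mm) from z = 8 to 12 mm, rests on the rim; black round knob of diameter 16 mm, z = 12 to 32 mm. Origin: centre of the plug's underside, 32 mm above the pot's origin when fully home.
- pot_large: Open white plastic parts pot, round, outer diameter 64 mm, wall 4 mm, 40 mm high, about 0.1 kg, a few brass wheels on its floor. Two or three of the four kinds of pot are there in a run. Origin: centre of its underside; z up.
- lid_large: Aluminium lid of the large pot, 50 g, there even without its pot; starts plug down. Plug 53 mm diameter, 8 mm deep, tapered, 1.5 mm play all round in the pot's mouth; flange (disc of diameter 60 mm) from z = 8 to 12 mm, rests on the rim; black round knob of diameter 16 mm, z = 12 to 32 mm. Origin: centre of the plug's underside, 32 mm above the pot's origin when fully home.
- pot_square: Open white plastic parts pot, square, outer 54 x 54 mm (sides along x and y), wall 4 mm, 40 mm high, about 0.1 kg, a few brass wheels on its floor. Two or three of the four kinds of pot are there in a run. Origin: centre of its underside; z up.
- lid_square: Aluminium lid of the square pot, 50 g, there even without its pot; starts plug down. Plug 43 x 43 mm, 8 mm deep, tapered, 1.5 mm play all round in the pot's mouth; flange (plate 50 x 50 mm) from z = 8 to 12 mm, rests on the rim; black bar knob 30 mm along x by 12 mm along y, z = 12 to 32 mm. Origin: centre of the plug's underside, 32 mm above the pot's origin when fully home.
- pot_oblong: Open white plastic parts pot, rectangular, outer 66 mm along x by 44 mm along y, wall 4 mm, 40 mm high, about 0.1 kg, a few brass wheels on its floor. Two or three of the four kinds of pot are there in a run. Origin: centre of its underside; z up.
- lid_oblong: Aluminium lid of the oblong pot, 50 g, there even without its pot; starts plug down. Plug 55 x 33 mm, 8 mm deep, tapered, 1.5 mm play all round in the pot's mouth; flange (plate 62 mm along x by 40 mm along y) from z = 8 to 12 mm, rests on the rim; black bar knob 30 mm along x by 12 mm along y, z = 12 to 32 mm. Origin: centre of the plug's underside, 32 mm above the pot's origin when fully home.
- demagnetiser: Fixed flat grey console, 160 mm along its x, 350 mm along its y, 35 mm high; origin at the centre of its underside. A black rubber pad, 130 mm (x) by 230 mm (y), covers its +y part; the field dial is at its -y end, with the axis at x = 0, y = -115 mm. Position and yaw vary.
- pad_centre (a point): Centre of the top face of the demagnetiser's black rubber pad, 38 mm above the bench; axes as the demagnetiser's. The pad reaches 65 mm either way in x and 115 mm either way in y.
- dial_grip (a point): Point on the field dial's axis, 20 mm above the console's top, in the black bar grip: 44 mm long (x), 11 mm thick (y), 6 to 28 mm above the console, over a 52 mm skirt disc. Turns with the dial: its x axis is where the pointer (white line on one half of the bar) points. Zero mark: the longest, thickest white tick, in the demagnetiser's +x direction from the axis.
- lid_tray_in (a point): Centre of the inner floor of the small, shallow, empty fixed steel tray for spare lids, on the front left of the bench; outer 100 mm (x) by 170 mm (y), walls 3 mm thick and 12 mm high above the bench, floor 3 mm above it. Room for two lids side by side along y.
- dial (a joint): Angle of the field dial in rad: 0 = pointer at the zero mark, growing clockwise seen from above; starts between 1.4 and 2.5. No stop at zero: it turns on to -0.6. It stays where it is left (friction about 0.03 N m).
- oil_bottle: Amber oil bottle, 28 mm across, 62 mm high, standing on the left; a bystander. Origin: centre of its underside.
Mind the look-alikes: they are no part of the job. Leave any blue or pink look-alike of the pot_large alone.

How it is judged (in metres and radians):
On the way:
1. every pot that is there stands on the pad, closed with its own lid, while the dial is still turned up (above 1 rad) (x of pot_small in the frame of pad_centre between -0.045 and 0.045 m and y of pot_small in the frame of pad_centre between -0.098 and 0.098 m and z of pot_small in the frame of pad_centre between -0.003 and 0.004 m and angle between each of pot_small, pot_large, pot_square, pot_oblong's own z axis and vertical below 0.08 rad and linear speed of each of pot_small, pot_large, pot_square, pot_oblong below 0.02 m/s and z of lid_small in the frame of pot_small between 0.0295 and 0.0345 m and horizontal distance between lid_small and pot_small below 0.0045 m and angle between the z axis of lid_small and the z axis of pot_small, either way round below 0.07 rad and x of pot_large in the frame of pad_centre between -0.045 and 0.045 m and y of pot_large in the frame of pad_centre between -0.098 and 0.098 m and z of pot_large in the frame of pad_centre between -0.003 and 0.004 m and z of lid_large in the frame of pot_large between 0.0295 and 0.0345 m and horizontal distance between lid_large and pot_large below 0.0045 m and angle between the z axis of lid_large and the z axis of pot_large, either way round below 0.07 rad and x of pot_square in the frame of pad_centre between -0.045 and 0.045 m and y of pot_square in the frame of pad_centre between -0.098 and 0.098 m and z of pot_square in the frame of pad_centre between -0.003 and 0.004 m and z of lid_square in the frame of pot_square between 0.0295 and 0.0345 m and horizontal distance between lid_square and pot_square below 0.0045 m and angle between the z axis of lid_square and the z axis of pot_square, either way round below 0.07 rad and x of pot_oblong in the frame of pad_centre between -0.045 and 0.045 m and y of pot_oblong in the frame of pad_centre between -0.098 and 0.098 m and z of pot_oblong in the frame of pad_centre between -0.003 and 0.004 m and z of lid_oblong in the frame of pot_oblong between 0.0295 and 0.0345 m and horizontal distance between lid_oblong and pot_oblong below 0.0045 m and angle between the z axis of lid_oblong and the z axis of pot_oblong, either way round below 0.07 rad and value of joint dial above 1 rad), for 0.2 s.
At the end, for the whole second after the job is handed in: Every pot stands upright and still on the pad (within 45 mm of its centre in x, 98 mm in y), its own lid home (2.5 mm in height, 4.5 mm sideways, level to 4 degrees), every spare lid is in the tray (within 45 mm in x, 80 mm in y of its middle), and the dial reads zero to 0.1 rad (x of pot_small in the frame of pad_centre between -0.045 and 0.045 m and y of pot_small in the frame of pad_centre between -0.098 and 0.098 m and z of pot_small in the frame of pad_centre between -0.003 and 0.004 m and angle between each of pot_small, pot_large, pot_square, pot_oblong's own z axis and vertical below 0.08 rad and linear speed of each of pot_small, pot_large, pot_square, pot_oblong below 0.02 m/s and z of lid_small in the frame of pot_small between 0.0295 and 0.0345 m and horizontal distance between lid_small and pot_small below 0.0045 m and angle between the z axis of lid_small and the z axis of pot_small, either way round below 0.07 rad and x of pot_large in the frame of pad_centre between -0.045 and 0.045 m and y of pot_large in the frame of pad_centre between -0.098 and 0.098 m and z of pot_large in the frame of pad_centre between -0.003 and 0.004 m and z of lid_large in the frame of pot_large between 0.0295 and 0.0345 m and horizontal distance between lid_large and pot_large below 0.0045 m and angle between the z axis of lid_large and the z axis of pot_large, either way round below 0.07 rad and x of pot_square in the frame of pad_centre between -0.045 and 0.045 m and y of pot_square in the frame of pad_centre between -0.098 and 0.098 m and z of pot_square in the frame of pad_centre between -0.003 and 0.004 m and z of lid_square in the frame of pot_square between 0.0295 and 0.0345 m and horizontal distance between lid_square and pot_square below 0.0045 m and angle between the z axis of lid_square and the z axis of pot_square, either way round below 0.07 rad and x of pot_oblong in the frame of pad_centre between -0.045 and 0.045 m and y of pot_oblong in the frame of pad_centre between -0.098 and 0.098 m and z of pot_oblong in the frame of pad_centre between -0.003 and 0.004 m and z of lid_oblong in the frame of pot_oblong between 0.0295 and 0.0345 m and horizontal distance between lid_oblong and pot_oblong below 0.0045 m and angle between the z axis of lid_oblong and the z axis of pot_oblong, either way round below 0.07 rad and (height (world z) of lid_small above 0.06 m or (x of lid_small in the frame of lid_tray_in between -0.045 and 0.045 m and y of lid_small in the frame of lid_tray_in between -0.08 and 0.08 m and z of lid_small in the frame of lid_tray_in between -0.003 and 0.012 m)) and (height (world z) of lid_large above 0.06 m or (x of lid_large in the frame of lid_tray_in between -0.045 and 0.045 m and y of lid_large in the frame of lid_tray_in between -0.08 and 0.08 m and z of lid_large in the frame of lid_tray_in between -0.003 and 0.012 m)) and (height (world z) of lid_square above 0.06 m or (x of lid_square in the frame of lid_tray_in between -0.045 and 0.045 m and y of lid_square in the frame of lid_tray_in between -0.08 and 0.08 m and z of lid_square in the frame of lid_tray_in between -0.003 and 0.012 m)) and (height (world z) of lid_oblong above 0.06 m or (x of lid_oblong in the frame of lid_tray_in between -0.045 and 0.045 m and y of lid_oblong in the frame of lid_tray_in between -0.08 and 0.08 m and z of lid_oblong in the frame of lid_tray_in between -0.003 and 0.012 m)) and value of joint dial between -0.1 and 0.1 rad); the robot touches nothing.
It fails at once if the oil bottle is knocked over (angle between oil_bottle's own z axis and vertical above 0.6 rad).
Of pot_small, pot_large, pot_square, pot_oblong only 2 to 3 are there at a start; the rules pass over those that are not, and their reading is None.
At some moment in a run one of pot_small, pot_large, pot_square, pot_oblong, lid_small, lid_large, lid_square, lid_oblong may be knocked a few centimetres aside while the robot is not near it.
It also fails if it takes over 210 s, if anything falls off the work surface, if the arm or the gripper's body presses on something with over 40 N, if the wrist force passes 120 N, or if a joint passes its speed limit or range.

## Robot

A 6-joint arm with a two-finger parallel gripper is mounted at the origin on the work surface. World frame = base frame: x ahead of the robot, y to its left, z up, the work surface at z = 0. Lengths are in mm, angles in rad, forces in N, time in s.
With the tool pointing down it reaches from about 275 to 975 mm from the base axis. Payload 8.4 kg.
Tool frame: the origin (TCP) lies midway between the tips of the shut fingers; the grasp point (between the pads) lies 19 mm behind it (bot.grasp_offset is the distance from the TCP to the grasp point, in mm); z points along the fingers, x is the direction in which the jaws open and shut, and the axes are right-handed (so a half turn about z gives the same grasp; the last joint's range is limited). The gripper opens to 92 mm and grips with 3 to 60 N. Pads are 20 mm wide; open, the fingers measure 128 mm over their backs; the gripper's body (75 mm by 189 mm) begins 69 mm behind the grasp point.
Start: joints at [1.27, 0.353, 1.633, -0, 1.155, -0.002], TCP at [183.982, 597.309, 214.583] pointing down, gripper open.
Joint ranges: [-2.63, 2.63], [-0.92, 2.1], [0.06, 2.66], [-1.3, 4.44], [0, 2.69], [-3.02, 3.02]. Speed limits (rad/s): [2.22, 2.22, 2.79, 3.14, 3.14, 3.14].

## Interface

Orientations are given as [roll, pitch, yaw] about the fixed x, y, z axes, in that order (R = Rz(yaw) Ry(pitch) Rx(roll)).
In Python, from cell import bot, viewer, masks_of gives the robot as it stands. Calls block until the motion is done:
- bot.movep(position, orientation): joint-space move of the TCP to a pose.
- bot.movel(position, max_speed=150, frame=None): straight line of the TCP; frame=None keeps the orientation; max_speed is the mean speed in mm/s.
- bot.goto_joints(angles): joint-space move.
- bot.gripper_open() and bot.grab(): open the fingers fully, or close them until they stop; the grip force is fixed at half the most.
- bot.sleep(seconds).
- bot.inverse_kinematics(position, orientation): joint angles nearest the present ones, or None.
- bot.get_state(): the state.
- viewer.camera(name): name is "side" or "top"; returns the picture (384x512x3 uint8, red, green, blue); there is no depth.
- viewer.camera_model(name): a dict with "camera_matrix" (3x3 intrinsics, pixels), "R" (3x3) and "t" (3): a world point X has camera coordinates R X + t. Camera axes: x right, y down, z forward; pixel columns grow to the right and rows downward; lengths in mm; the calibration is good to about 2 mm. A picture is of the moment at which its call begins. camera_model takes no time and is no camera call.
A pose or a line that the arm cannot do raises bot.Unreachable and nothing moves.
- bot.job_done(): hands the job in, once; it reports no verdict.
Trained networks look in the newest picture that a camera, given by its name, has taken for a name from the list of things; names that differ only in an ending like _2 or _b are one class to them, and where a whole thing is asked for, a point or a joint stands for the part that bears it (a point fixed in the world has none). Each returns a list of dicts, best first, with "score" (0 to 1); they miss things now and then, are a little off and sometimes report something else, mostly with a low value. They report only what shows in the picture. A call takes as long as a camera call. They do not tell look-alikes from the thing itself.
- masks_of(camera, query): "mask" (384x512 bool, what is visible of it) and "pixel" ([column, row] in pixels, amid what is visible of it).
The state is a dict: "clock": time; "joint_positions": joint angles; "dq": joint speeds; "effort": joint torques, N m; "ee_pos": TCP position; "ee_rot": TCP orientation; "ft_force": force on the tool from outside, world axes, zero at the start; "moment": the same for the moment, N m; "grip_width": finger opening in mm.
Only numpy, scipy, OpenCV 4.12 (cv2) and the standard library are available. Lean on these libraries where they do the work, as an engineer would, in place of code of your own. Each camera call takes 0.05 s, during which the arm holds its last target.

## Working session

There is one attempt and no reset: what is moved stays moved. The work goes in short steps, each a Python script; the robot and the scene stay as the last script left them, time stands still between calls to the robot, and variables do not carry over. Pictures are saved under pics/ and viewed, and the job is handed in when it is done.

```bash
ls; mkdir -p pics; python3 - <<'E'
from cell import bot, viewer, masks_of
import cv2
for n in ("top","side"):
    im=viewer.camera(n); cv2.imwrite(f"pics/{n}0.png",cv2.resize(im[:,:,::-1],(800,600),interpolation=cv2.INTER_CUBIC))
    cv2.imwrite(f"pics/raw_{n}0.png",im[:,:,::-1])
    m=viewer.camera_model(n); print(n,m)
print(bot.get_state())
E
```

```text
pics
top {'camera_matrix': array([[447.60726655,   0.        , 250.90477264],
       [  0.        , 447.60726655, 193.62016849],
       [  0.        ,   0.        ,   1.        ]]), 'R': array([[ 2.46668112e-03, -9.99909954e-01, -1.31909025e-02],
       [-9.93734856e-01, -9.77112454e-04, -1.11759035e-01],
       [ 1.11736083e-01,  1.33839335e-02, -9.93647784e-01]]), 't': array([  44.41974179,  453.75704388, 1142.51525185])}
side {'camera_matrix': array([[349.36373962,   0.        , 258.9733779 ],
       [  0.        , 349.36373962, 195.0479854 ],
       [  0.        ,   0.        ,   1.        ]]), 'R': array([[-0.99924071, -0.0373068 , -0.0112345 ],
       [-0.02036849,  0.74600428, -0.66562958],
       [ 0.03321349, -0.66489534, -0.74619773]]), 't': array([4.62455725e+02, 4.76713117e-01, 9.55765399e+02])}
{'clock': 0.1, 'joint_positions': array([ 1.26967846e+00,  3.53580142e-01,  1.63405199e+00, -2.96335389e-06,
        1.15518694e+00, -2.41935039e-03]), 'dq': array([-0.00054359, -0.00444083, -0.00113606, -0.00079159,  0.00167623,
       -0.00046273]), 'effort': array([ 5.49725264e-04, -5.94904768e+01, -3.34928083e+01,  7.00103701e-02,
        1.84137997e-02, -4.92680738e-05]), 'ee_pos': array([183.80519063, 596.902191  , 213.94130616]), 'ee_rot': array([-3.14159240e+00,  1.22642111e-03,  1.27209901e+00]), 'ft_force': array([-0.59342776, -0.89728912,  0.34955452]), 'moment': array([-0.00586243, -0.0113389 ,  0.02558108]), 'grip_width': 91.91045541892207}
```

View pics/top0.png

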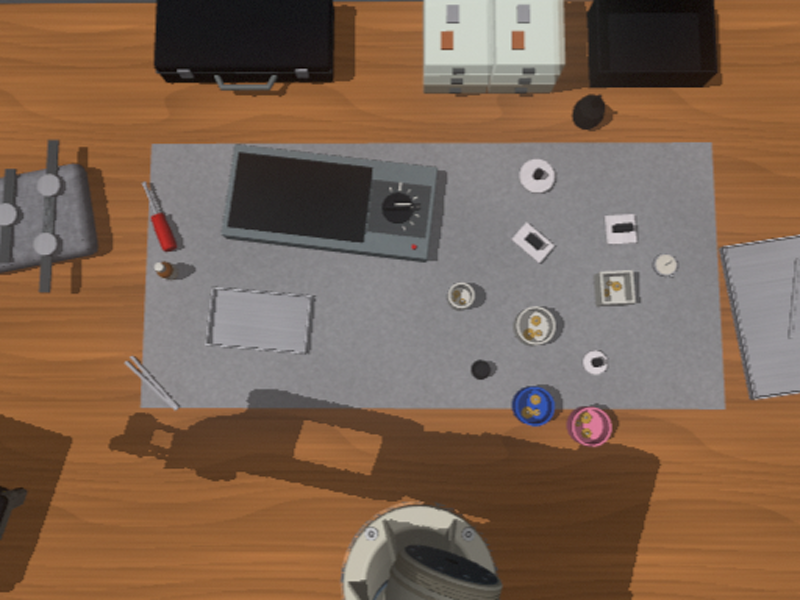

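View pics/side0.png

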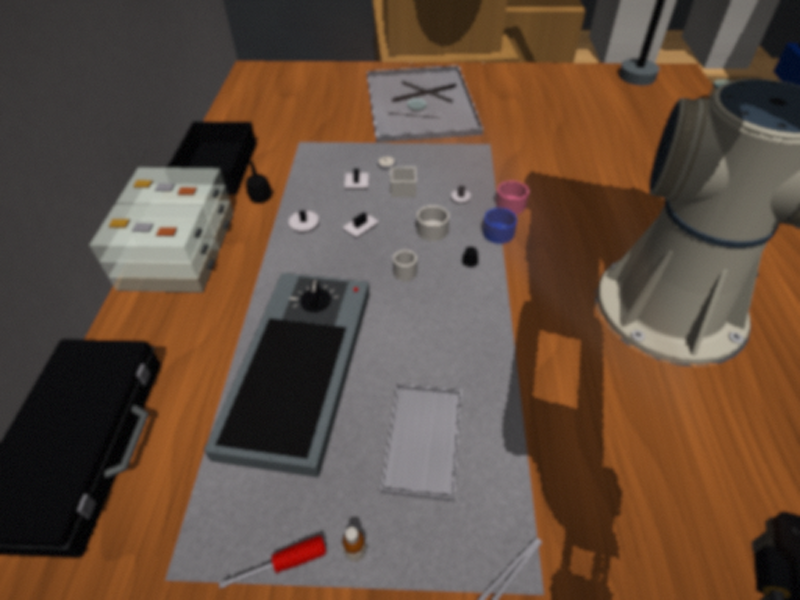

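```bash
python3 - <<'E'
import cv2
im=cv2.imread("pics/raw_top0.png")
cv2.imwrite("pics/cropA.png",cv2.resize(im[85:280,280:475],(800,800),interpolation=cv2.INTER_CUBIC)[:600])
cv2.imwrite("pics/cropB.png",cv2.resize(im[85:235,135:300],(792,720),interpolation=cv2.INTER_CUBIC)[:600])
cv2.imwrite("pics/cropC.png",cv2.resize(im[170:290,280:440],(800,600),interpolation=cv2.INTER_CUBIC))
E
```

```text
(no output)
```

View pics/cropA.png

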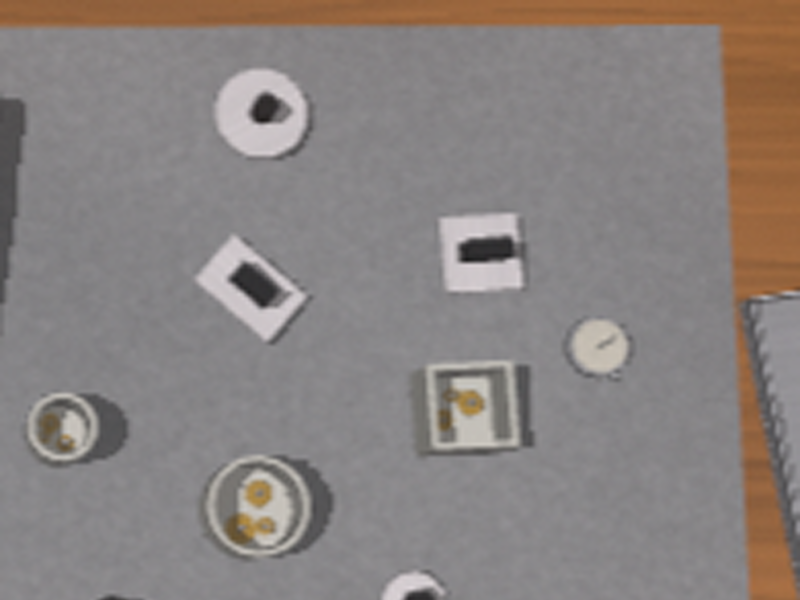

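View pics/cropB.png

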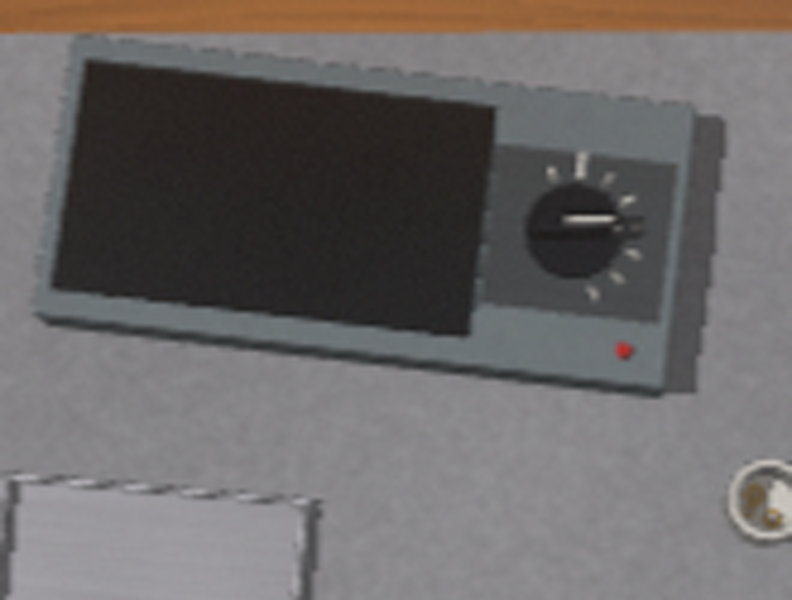

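View pics/cropC.png

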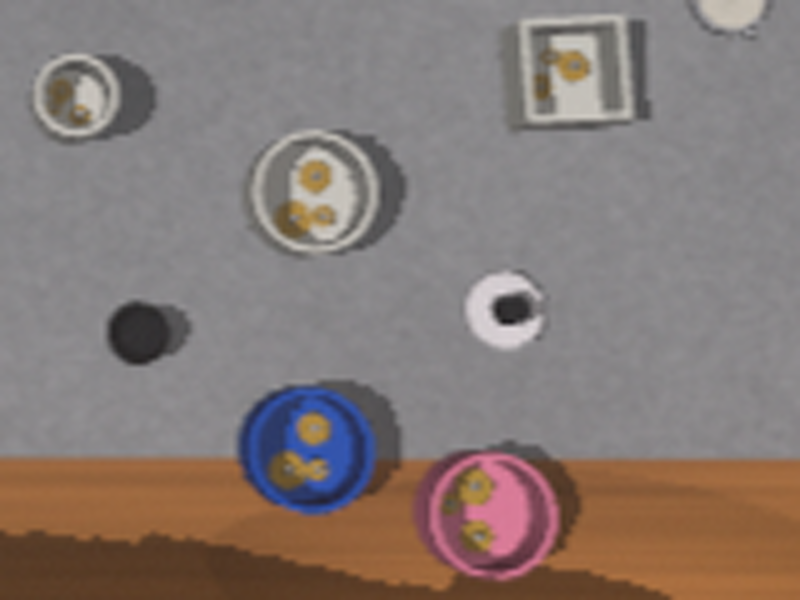

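```bash
cat > h.py <<'E'
from cell import bot, viewer, masks_of
import numpy as np, cv2
M=viewer.camera_model("top"); K=M["camera_matrix"];R=M["R"];T=M["t"]
# rectified plane: world x -> up, y -> left ; S px/mm
S=2.0; X0,Y0,X1,Y1=150,-480,800,560
def homog(z):
    P=K@np.c_[R[:,0],R[:,1],R[:,2]*z+T]      # world(x,y,1)->px
    # rect pixel (u,v)-> world: x=X1-v/S, y=Y1-u/S
    A=np.array([[0,-1/S,X1],[-1/S,0,Y1],[0,0,1]])
    return P@A  # rect->px
def rect(im,z):
    W=int((Y1-Y0)*S);H=int((X1-X0)*S)
    return cv2.warpPerspective(im,homog(z),(W,H),flags=cv2.INTER_CUBIC|cv2.WARP_INVERSE_MAP)
def r2w(u,v): return np.array([X1-v/S,Y1-u/S])
def proj(p):
    q=K@(R@np.array(p,float)+T); return q[:2]/q[2]
def blobs(im,z,lo,amin=400,amax=6000,box=None):
    """white blobs in plane z: centre, hull dims, yaw (world)"""
    r=rect(im,z); g=r.min(axis=2); m=(g>lo).astype(np.uint8)
    m=cv2.morphologyEx(m,cv2.MORPH_CLOSE,np.ones((5,5)))
    cs,_=cv2.findContours(m,cv2.RETR_EXTERNAL,cv2.CHAIN_APPROX_NONE)
    out=[]
    for c in cs:
        h=cv2.convexHull(c); a=cv2.contourArea(h)/S**2
        if not amin<a<amax: continue
        mo=cv2.moments(h); cen=r2w(mo['m10']/mo['m00'],mo['m01']/mo['m00'])
        (u,v),(w,hh),ang=cv2.minAreaRect(h)
        b=cv2.boxPoints(((u,v),(w,hh),ang)); bw=np.array([r2w(*q) for q in b])
        e=bw[1]-bw[0]; e2=bw[2]-bw[1]
        if np.linalg.norm(e2)>np.linalg.norm(e): e=e2
        yaw=np.arctan2(e[1],e[0])
        if yaw>np.pi/2: yaw-=np.pi
        if yaw<=-np.pi/2: yaw+=np.pi
        # fill = hull area / minAreaRect area (0.785 for round, 1 for rect)
        out.append(dict(c=cen.round(1),rc=r2w(u,v).round(1),dim=sorted([round(w/S,1),round(hh/S,1)]),fill=round(a/(w*hh/S**2),2),yaw=round(float(yaw),3)))
    return out
def snap(name=None,crop=None):
    im=viewer.camera("top")
    if name: cv2.imwrite(name,cv2.resize(im[:,:,::-1],(800,600),interpolation=cv2.INTER_CUBIC))
    return im
E
python3 - <<'E'
from h import *
im=cv2.imread("pics/raw_top0.png")[:,:,::-1].copy()
for z,lo in((12,170),(12,185),(40,150),(40,170)):
    print(z,lo)
    for b in blobs(im,z,lo): print(b)
# pad & dial rect view
r=rect(im,38); d=(r.max(axis=2)<70).astype(np.uint8); 
cs,_=cv2.findContours(d,cv2.RETR_EXTERNAL,cv2.CHAIN_APPROX_NONE)
for c in cs:
    (u,v),(w,h),a=cv2.minAreaRect(c)
    if cv2.contourArea(c)>40000: print("pad",r2w(u,v),w/S,h/S,a,[r2w(*q).round(1) for q in cv2.boxPoints(((u,v),(w,h),a))])
E
```

```text
12 170
{'c': array([ 355.8, -292.4]), 'rc': array([ 355.9, -291.9]), 'dim': [37.9, 39.1], 'fill': 0.79, 'yaw': 0.04}
{'c': array([ 416.8, -199.6]), 'rc': array([ 417.3, -200.4]), 'dim': [31.3, 44.8], 'fill': 0.75, 'yaw': 0.505}
{'c': array([ 467.2, -330.2]), 'rc': array([ 468.4, -328.7]), 'dim': [24.1, 41.0], 'fill': 0.79, 'yaw': -1.539}
{'c': array([ 521.3, -416.8]), 'rc': array([ 521.2, -417. ]), 'dim': [31.5, 32.0], 'fill': 0.79, 'yaw': 1.571}
{'c': array([ 559.7, -192.7]), 'rc': array([ 559.7, -192.6]), 'dim': [39.4, 61.5], 'fill': 0.99, 'yaw': 0.847}
{'c': array([ 582.8, -342.5]), 'rc': array([ 582.6, -342.5]), 'dim': [49.0, 49.4], 'fill': 0.98, 'yaw': 0.062}
{'c': array([ 676.4, -202. ]), 'rc': array([ 676.5, -202. ]), 'dim': [57.0, 58.0], 'fill': 0.8, 'yaw': 1.571}
12 185
{'c': array([ 355.8, -292. ]), 'rc': array([ 355.4, -291.2]), 'dim': [34.5, 37.4], 'fill': 0.82, 'yaw': 0.231}
{'c': array([ 417.3, -201.4]), 'rc': array([ 418.4, -203.7]), 'dim': [27.2, 30.9], 'fill': 0.74, 'yaw': 0.948}
{'c': array([ 467.3, -333.8]), 'rc': array([ 467.8, -335. ]), 'dim': [20.5, 24.0], 'fill
[... 1669 characters left out ...]
9, 'yaw': -1.536}
{'c': array([ 516.6, -406.2]), 'rc': array([ 516.8, -406.5]), 'dim': [30.5, 31.0], 'fill': 0.8, 'yaw': 1.571}
{'c': array([ 554.1, -187.4]), 'rc': array([ 554.1, -187.3]), 'dim': [38.6, 59.9], 'fill': 0.98, 'yaw': 0.852}
{'c': array([ 576.6, -333.6]), 'rc': array([ 576.3, -333.5]), 'dim': [47.7, 48.5], 'fill': 0.98, 'yaw': 0.058}
{'c': array([ 668.1, -196.5]), 'rc': array([ 668.2, -196.5]), 'dim': [55.5, 56.0], 'fill': 0.81, 'yaw': 1.571}
pad [631.91558838 199.03378296] 234.24212646484375 131.2830810546875 6.830186367034912 [array([580.7, 323.1], dtype=float32), array([711. , 307.5], dtype=float32), array([683.2,  74.9], dtype=float32), array([552.8,  90.6], dtype=float32)]
```

```bash
cat >> h.py <<'E'
PAD=np.array([631.9,199.0]); PY=-0.119
PX_=np.array([np.cos(PY),np.sin(PY)]); PYv=np.array([-np.sin(PY),np.cos(PY)])
def padw(x,y): return PAD+x*PX_+y*PYv
def ny(yaw,p):
    j1=np.arctan2(p[1],p[0])
    while yaw-j1>np.pi/2: yaw-=np.pi
    while yaw-j1<=-np.pi/2: yaw+=np.pi
    return yaw
def ori(yaw): return [np.pi,0,yaw]
def go(p,z,yaw): bot.movep([p[0],p[1],z],ori(ny(yaw,p)))
def down(p,z,yaw,v=150):
    bot.movel([p[0],p[1],z],max_speed=v)
def st():
    s=bot.get_state(); return f"t={s['clock']:.1f} p={s['ee_pos'].round(2)} yaw={s['ee_rot'][2]:.3f} f={s['ft_force'].round(1)} w={s['grip_width']:.1f}"
def pick(p,z,yaw,zt=160):
    """squeeze with jaw at yaw+90, then grip with jaw at yaw; lift"""
    p=np.array(p,float)
    go(p,zt,yaw+np.pi/2); down(p,z+30,0,250); down(p,z,0,100); bot.grab(); print("sq1",st())
    bot.gripper_open()
    go(p,z,yaw); bot.grab(); print("sq2",st())
    z2=bot.get_state()['ee_pos'][2]
    down(p,zt,0,200); print("lift",st())
    return z2
def place(p,z,yaw,zt=160,rel=True,v=60):
    p=np.array(p,float)
    go(p,zt,yaw); down(p,z+15,0,200); down(p,z,0,v); bot.sleep(0.1); print("low",st())
    if rel:
        bot.gripper_open(); down(p,zt,0,250); print("up",st())
E
python3 - <<'E'
from h import *
print(pick([466,-68],10,PY))
E
```

```text
sq1 t=4.5 p=[465.99 -68.02  10.02] yaw=-1.690 f=[-0.2  0.3  0.8] w=43.0
sq2 t=7.6 p=[466.05 -68.    10.  ] yaw=-0.119 f=[ 0.2  0.8 -0.3] w=43.5
lift t=8.5 p=[465.23 -67.9  159.11] yaw=-0.119 f=[ 0.4  0.1 -0.3] w=43.7
9.99967260520314
```

```bash
python3 - <<'E'
from h import *
place(padw(0,-72),48.2,PY)
im=snap("pics/t1.png")
for b in blobs(im,12,170): print(b)
for b in blobs(im,40,150): print(b)
for b in blobs(im,78,150): print(78,b)
print(padw(0,-72))
E
```

```text
low t=10.6 p=[623.21 127.55  48.2 ] yaw=-0.119 f=[ 0.3  0.6 -1.8] w=43.8
up t=12.0 p=[622.96 127.43 159.52] yaw=-0.119 f=[-0.4 -0.2 -0.5] w=91.9
{'c': array([ 352.7, -287.2]), 'rc': array([ 350.6, -286.7]), 'dim': [21.7, 37.5], 'fill': 0.75, 'yaw': 0.761}
{'c': array([ 416.5, -199.7]), 'rc': array([ 415.9, -199.5]), 'dim': [30.0, 43.0], 'fill': 0.74, 'yaw': -0.322}
{'c': array([ 568.5, -352.1]), 'rc': array([ 567.8, -350.6]), 'dim': [17.8, 33.7], 'fill': 0.87, 'yaw': -1.466}
{'c': array([ 599.2, -342.3]), 'rc': array([ 598.6, -341.9]), 'dim': [16.1, 47.2], 'fill': 0.9, 'yaw': -1.503}
{'c': array([ 352.1, -279.7]), 'rc': array([ 349.9, -279.1]), 'dim': [23.5, 38.2], 'fill': 0.75, 'yaw': 0.76}
{'c': array([ 415.9, -189.8]), 'rc': array([ 416.8, -189.8]), 'dim': [60.5, 61.5], 'fill': 0.8, 'yaw': 0.0}
{'c': array([ 516.7, -406. ]), 'rc': array([ 516.8, -406. ]), 'dim': [32.5, 33.0], 'fill': 0.8, 'yaw': 1.571}
{'c': array([ 562.5, -343. ]), 'rc': array([ 561.7, -341.5]), 'dim': [18.9, 34.5], 'fill': 0.87, 'yaw': -1.464}
{'c': array([ 591.4, -333.8]), 'rc': array([ 590.7, -333.6]), 'dim': 
[... 590 characters left out ...]
78 {'c': array([ 510.2, -391.5]), 'rc': array([ 510.2, -391.5]), 'dim': [31.5, 32.0], 'fill': 0.8, 'yaw': 1.571}
78 {'c': array([ 554.4, -330.7]), 'rc': array([ 553.7, -329.4]), 'dim': [18.3, 33.3], 'fill': 0.87, 'yaw': -1.462}
78 {'c': array([ 582.5, -321.6]), 'rc': array([ 581.8, -321.5]), 'dim': [20.2, 46.3], 'fill': 0.88, 'yaw': -1.497}
78 {'c': array([607.5, 276.1]), 'rc': array([605.4, 275.7]), 'dim': [31.0, 88.7], 'fill': 0.9, 'yaw': 0.197}
78 {'c': array([653.4, 239.5]), 'rc': array([656.9, 239.3]), 'dim': [33.1, 41.7], 'fill': 0.73, 'yaw': -0.964}
78 {'c': array([652.3,  64.8]), 'rc': array([648.5,  64.7]), 'dim': [31.5, 86.9], 'fill': 0.87, 'yaw': 0.197}
[623.35220759 127.50919468]
```

View pics/t1.png

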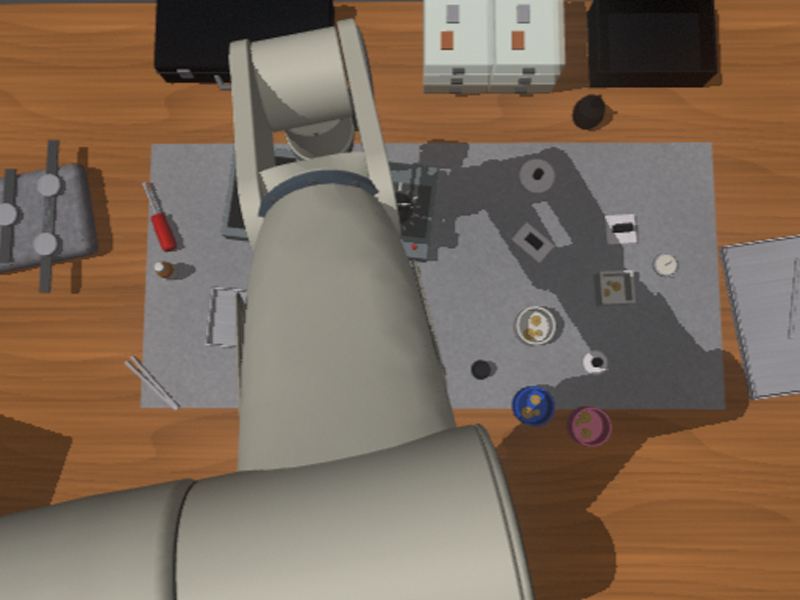

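```bash
python3 - <<'E'
from h import *
pick([355.8,-292.2],14.5,PY)
place(padw(0,-72),86,PY,rel=False); 
bot.movel([*padw(0,-72),84.6],max_speed=20); bot.sleep(0.2); print(st())
bot.gripper_open(); down(padw(0,-72),160,0,200); print(st())
E
```

```text
sq1 t=16.1 p=[ 355.79 -292.19   14.48] yaw=-1.690 f=[ 0.8  0.  -0.2] w=15.0
sq2 t=19.8 p=[ 355.88 -292.26   14.52] yaw=-0.119 f=[ 0.1 -1.1 -0.4] w=14.4
lift t=20.7 p=[ 355.23 -291.75  159.17] yaw=-0.119 f=[-0.3 -0.4  0.3] w=15.0
low t=23.4 p=[623.54 127.63  86.27] yaw=-0.119 f=[-0.3 -0.2 -0.1] w=15.3
t=23.9 p=[623.39 127.52  84.64] yaw=-0.119 f=[-0.9  0.4 -1.2] w=15.0
t=25.6 p=[623.09 127.47 159.6 ] yaw=-0.119 f=[ 0.2 -0.2 -1.1] w=92.1
```

```bash
python3 - <<'E'
from h import *
go([480,-325.2],200,0.036+np.pi/2)
im=snap("pics/t2.png")
cv2.imwrite("pics/t2c.png",cv2.resize(im[85:175,135:285,::-1],(800,480),interpolation=cv2.INTER_CUBIC))
s=viewer.camera("side"); cv2.imwrite("pics/t2s.png",cv2.resize(s[160:310,120:320,::-1],(800,600),interpolation=cv2.INTER_CUBIC))
print(proj([*padw(0,-72),82]),st())
for b in blobs(im,82,170,300): print(b)
E
```

```text
[218.24632906 124.45544373] t=27.5 p=[ 480.59 -324.38  199.85] yaw=-1.533 f=[ 1.1 -0.1 -0.7] w=91.7
{'c': array([ 411.1, -186. ]), 'rc': array([ 411.7, -186.6]), 'dim': [28.8, 41.4], 'fill': 0.74, 'yaw': 0.519}
{'c': array([ 439.8, -446.5]), 'rc': array([ 437.7, -446.7]), 'dim': [31.1, 48.5], 'fill': 0.74, 'yaw': -0.675}
{'c': array([ 458.4, -309.2]), 'rc': array([ 459.5, -307.6]), 'dim': [21.6, 36.5], 'fill': 0.78, 'yaw': -1.552}
{'c': array([ 545.6, -179.5]), 'rc': array([ 545.7, -179.5]), 'dim': [36.5, 57.8], 'fill': 0.98, 'yaw': 0.842}
{'c': array([ 601.5, -300.4]), 'rc': array([ 601.7, -300.2]), 'dim': [45.3, 45.9], 'fill': 0.98, 'yaw': 0.061}
{'c': array([621.4, 129.3]), 'rc': array([621.2, 129.6]), 'dim': [37.2, 38.7], 'fill': 0.81, 'yaw': 0.155}
{'c': array([ 655.3, -188.3]), 'rc': array([ 655.2, -188.2]), 'dim': [53.5, 53.5], 'fill': 0.81, 'yaw': 1.571}
```

View pics/t2.png

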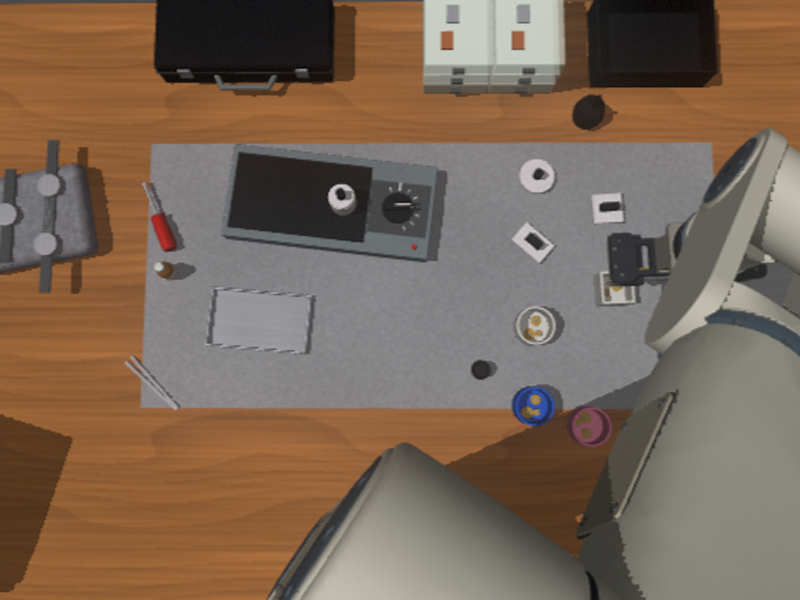

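View pics/t2s.png

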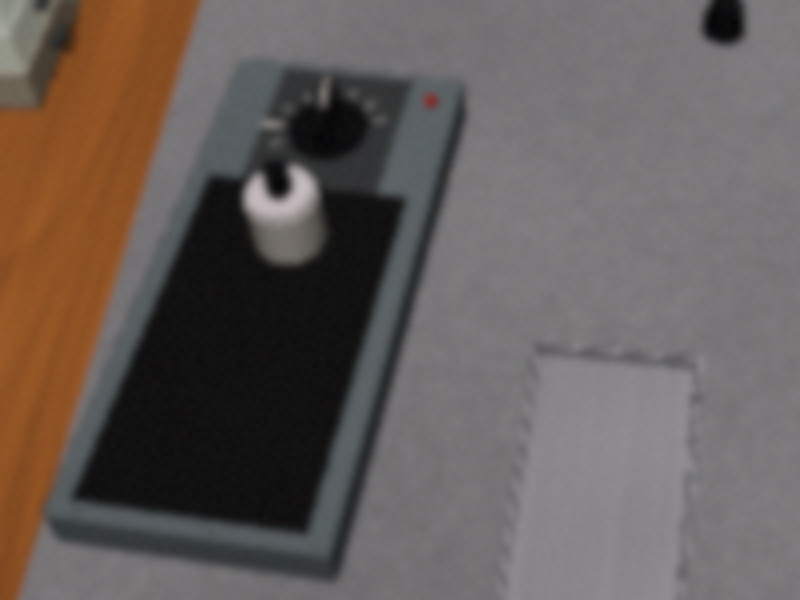

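```bash
python3 - <<'E'
from h import *
im=viewer.camera("top")
for b in blobs(im,12,170): 
    if b['c'][0]>540 and b['c'][1]<0: print(b)
pick([480,-325.2],10,0.036)
place(padw(0,0),48.2,PY)
E
```

```text
{'c': array([ 559.7, -192.8]), 'rc': array([ 559.8, -192.8]), 'dim': [39.0, 61.1], 'fill': 0.98, 'yaw': 0.848}
{'c': array([ 619.2, -321.3]), 'rc': array([ 619.3, -321.1]), 'dim': [48.2, 48.9], 'fill': 0.98, 'yaw': 0.061}
{'c': array([ 676.4, -202.1]), 'rc': array([ 676.5, -202. ]), 'dim': [57.0, 57.0], 'fill': 0.8, 'yaw': 1.571}
sq1 t=29.5 p=[ 480.07 -325.27   10.14] yaw=-1.535 f=[0.3 0.1 2. ] w=53.3
sq2 t=32.3 p=[ 480.01 -325.2    10.  ] yaw=0.036 f=[ 0.2 -0.1 -0.3] w=53.9
lift t=33.2 p=[ 479.31 -324.74  158.94] yaw=0.036 f=[ 0.2 -1.  -1.1] w=54.0
low t=36.3 p=[631.8  199.02  48.28] yaw=-0.119 f=[-0.5  0.6 -0.8] w=53.9
up t=37.6 p=[631.46 198.84 159.46] yaw=-0.119 f=[ 0.2  0.2 -0.2] w=91.6
```

```bash
cat >> h.py <<'E'
def lidplace(q,yaw=PY):
    place(q,86,yaw,rel=False)
    bot.movel([*q,84.6],max_speed=20); bot.sleep(0.2); print(st())
    bot.gripper_open(); down(q,160,0,200); print(st())
E
python3 - <<'E'
from h import *
im=viewer.camera("top")
for b in blobs(im,12,120): 
    if b['c'][0]>540 and b['c'][1]<-100: print(b)
pick([619.2,-321.3],14.5,0.061)
lidplace(padw(0,0))
E
```

```text
{'c': array([ 599.1, -161.9]), 'rc': array([ 599.7, -159.6]), 'dim': [35.7, 94.9], 'fill': 0.83, 'yaw': 0.605}
sq1 t=41.6 p=[ 619.22 -321.31   14.51] yaw=-1.510 f=[-0.4 -0.4  0.7] w=29.9
sq2 t=45.1 p=[ 619.22 -321.32   14.5 ] yaw=0.061 f=[-0.6 -0.5  0.5] w=12.2
lift t=46.0 p=[ 618.4  -320.9   158.72] yaw=0.061 f=[ 0.1 -0.4 -0.3] w=12.1
low t=48.9 p=[631.92 199.02  86.11] yaw=-0.119 f=[ 0.1  0.5 -1.2] w=11.7
t=49.3 p=[631.93 199.    84.63] yaw=-0.119 f=[-0.3  0.6 -1. ] w=11.9
t=51.1 p=[631.66 198.94 159.69] yaw=-0.119 f=[-0.4  0.5 -0.7] w=91.7
```

Now the large pot, checking its position and the pad on the way.

```bash
python3 - <<'E'
from h import *
go([416,-330],250,0)
im=snap("pics/t3.png")
for z in (12,40):
  for b in blobs(im,z,150): 
    print(z,b)
for b in blobs(im,82,170,300): 
    if b['c'][1]>0: print(82,b)
print(st())
E
```

```text
12 {'c': array([ 286.1, -466.4]), 'rc': array([ 286.7, -471.7]), 'dim': [28.5, 47.9], 'fill': 0.64, 'yaw': -0.82}
12 {'c': array([ 418.1, -195.2]), 'rc': array([ 419. , -195.2]), 'dim': [62.5, 63.0], 'fill': 0.8, 'yaw': 0.0}
12 {'c': array([ 525.2, -411. ]), 'rc': array([ 526.1, -410.4]), 'dim': [18.3, 34.4], 'fill': 0.76, 'yaw': -0.682}
12 {'c': array([ 559.8, -192.6]), 'rc': array([ 559.7, -192.5]), 'dim': [40.6, 62.7], 'fill': 0.99, 'yaw': 0.844}
12 {'c': array([640.2, 135.2]), 'rc': array([640.8, 135.3]), 'dim': [41.5, 42.9], 'fill': 0.79, 'yaw': -1.176}
12 {'c': array([648.9, 210.6]), 'rc': array([648.9, 210.5]), 'dim': [55.0, 55.9], 'fill': 0.98, 'yaw': -0.108}
12 {'c': array([ 676.6, -201.9]), 'rc': array([ 676.8, -201.8]), 'dim': [58.5, 59.5], 'fill': 0.8, 'yaw': 1.571}
40 {'c': array([ 291.4, -461.7]), 'rc': array([ 291.1, -467.9]), 'dim': [34.2, 65.1], 'fill': 0.62, 'yaw': -0.804}
40 {'c': array([ 415.9, -189.8]), 'rc': array([ 416.8, -189.8]), 'dim': [61.5, 61.5], 'fill': 0.79, 'yaw': 1.571}
40 {'c': array([ 520.4, -400.5]), 'rc': array([ 521.2, -399.9]), 'dim': [17.7, 33.6], 'fill': 0.77, 'yaw': -0.682}
40 {'c': array([ 554.2, -187.3]), 'rc': array([ 554.2, -187.2]), 'dim': [39.5, 61.1], 'fill': 0.99, 'yaw': 0.846}
40 {'c': array([632.7, 132.7]), 'rc': array([633.2, 132.7]), 'dim': [40.3, 42.0], 'fill': 0.8, 'yaw': -1.144}
40 {'c': array([641.1, 206.2]), 'rc': array([641.2, 206.1]), 'dim': [53.9, 54.4], 'fill': 0.98, 'yaw': -0.111}
40 {'c': array([ 668.1, -196.4]), 'rc': array([ 668.2, -196.2]), 'dim': [56.5, 57.5], 'fill': 0.81, 'yaw': 1.571}
82 {'c': array([621.5, 129.4]), 'rc': array([621.3, 129.6]), 'dim': [36.7, 38.4], 'fill': 0.81, 'yaw': 0.121}
82 {'c': array([630.5, 200.4]), 'rc': array([629.8, 200.4]), 'dim': [49.1, 50.6], 'fill': 0.96, 'yaw': -0.109}
t=53.2 p=[ 416.52 -329.49  249.81] yaw=0.001 f=[ 0.1  0.2 -0.2] w=91.5
```

View pics/t3.png

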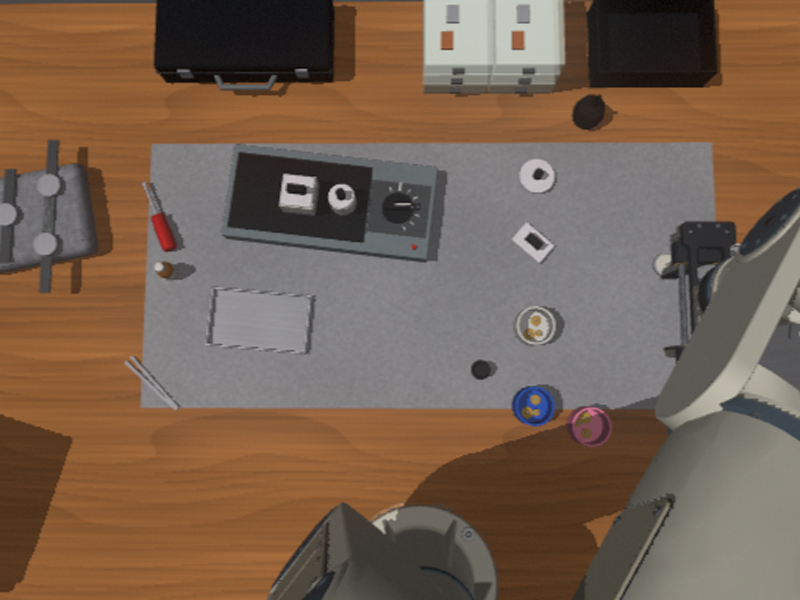

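```bash
python3 - <<'E'
from h import *
pick([416.2,-189.8],10,PY)
place(padw(0,68),48.2,PY)
im=viewer.camera("top")
for b in blobs(im,12,120): 
    if b['c'][0]>500 and b['c'][1]<-100: print(b)
pick([676.4,-202],14.5,PY)
lidplace(padw(0,68))
E
```

```text
sq1 t=56.5 p=[ 416.42 -189.92   10.3 ] yaw=-1.690 f=[-0.8 -0.1  5.2] w=62.4
sq2 t=59.0 p=[ 416.22 -189.79    9.99] yaw=-0.119 f=[ 0.6 -0.2 -0.7] w=64.3
lift t=59.9 p=[ 415.5  -189.47  159.11] yaw=-0.119 f=[-0.  -0.1 -1.3] w=64.4
low t=62.9 p=[639.8  266.51  48.24] yaw=-0.119 f=[ 0.4  0.1 -0.3] w=64.5
up t=64.1 p=[639.63 266.37 159.64] yaw=-0.119 f=[-0.3 -0.3 -0.1] w=91.7
{'c': array([ 607.4, -104.8]), 'rc': array([ 608. , -104.3]), 'dim': [31.6, 109.1], 'fill': 0.9, 'yaw': 0.668}
sq1 t=68.1 p=[ 676.41 -202.01   14.49] yaw=-1.690 f=[-0.4 -0.3 -0.3] w=15.1
sq2 t=71.8 p=[ 676.42 -202.01   14.48] yaw=-0.119 f=[ 0.3 -0.7  0.2] w=15.2
lift t=72.7 p=[ 675.54 -201.77  158.69] yaw=-0.119 f=[ 0.2 -0.3 -1.3] w=14.7
low t=75.3 p=[640.13 266.68  86.29] yaw=-0.119 f=[ 0.3  0.7 -0.7] w=14.7
t=75.8 p=[640.02 266.52  84.67] yaw=-0.119 f=[ 0.4 -0.6 -0.8] w=15.0
t=77.5 p=[639.74 266.42 159.62] yaw=-0.119 f=[ 0.1  0.2 -0.2] w=91.8
```

```bash
python3 - <<'E'
from h import *
go([480,-300],250,0)
im=snap("pics/t4.png"); cv2.imwrite("pics/raw4.png",im[:,:,::-1])
for b in blobs(im,12,150): 
    if b['c'][1]<-100: print(12,b)
for b in blobs(im,82,170,300): 
    if b['c'][1]>0: print(82,b)
r=rect(im,3)
# tray region crop y 220..460 x 330..520
u0,u1=int((Y1-460)*S),int((Y1-220)*S); v0,v1=int((X1-520)*S),int((X1-350)*S)
cv2.imwrite("pics/tray.png",cv2.resize(r[v0:v1,u0:u1,::-1],None,fx=1.6,fy=1.6))
r=rect(im,55)
u0,u1=int((Y1-150)*S),int((Y1+20)*S); v0,v1=int((X1-690)*S),int((X1-530)*S)
cv2.imwrite("pics/dial.png",cv2.resize(r[v0:v1,u0:u1,::-1],None,fx=1.8,fy=1.8))
s=viewer.camera("side"); cv2.imwrite("pics/t4s.png",cv2.resize(s[160:310,120:320,::-1],(800,600),interpolation=cv2.INTER_CUBIC))
print(st())
E
```

```text
12 {'c': array([ 426.6, -447.9]), 'rc': array([ 425.6, -450.8]), 'dim': [40.6, 112.8], 'fill': 0.8, 'yaw': -0.629}
12 {'c': array([ 559.8, -192.6]), 'rc': array([ 559.9, -192.5]), 'dim': [40.3, 62.5], 'fill': 0.99, 'yaw': 0.844}
82 {'c': array([621.5, 129.3]), 'rc': array([621.3, 129.6]), 'dim': [36.6, 38.3], 'fill': 0.81, 'yaw': 0.121}
82 {'c': array([630.5, 200.4]), 'rc': array([629.8, 200.4]), 'dim': [49.1, 50.6], 'fill': 0.96, 'yaw': -0.109}
82 {'c': array([638.4, 267.5]), 'rc': array([638.2, 267. ]), 'dim': [56.5, 57.0], 'fill': 0.81, 'yaw': 1.571}
t=79.7 p=[ 480.44 -299.39  249.82] yaw=0.001 f=[-1.  -0.9 -0.6] w=92.0
```

View pics/tray.png

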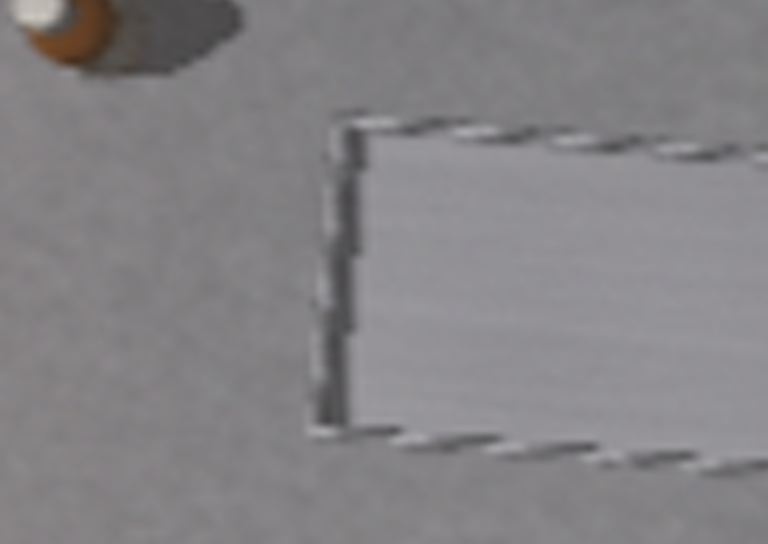

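View pics/dial.png

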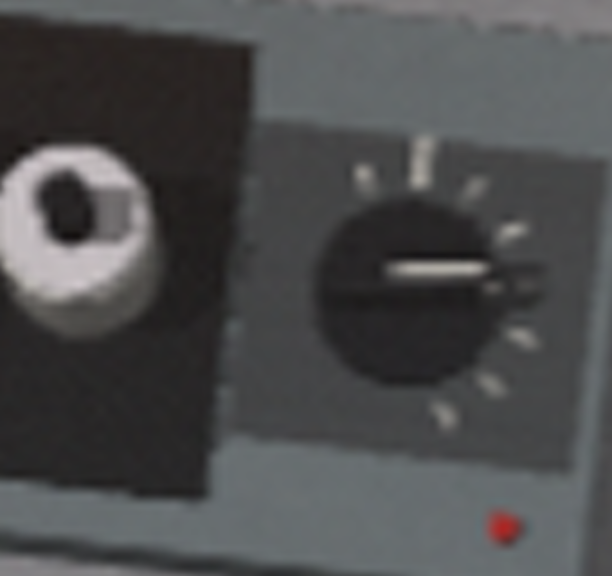

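View pics/t4s.png

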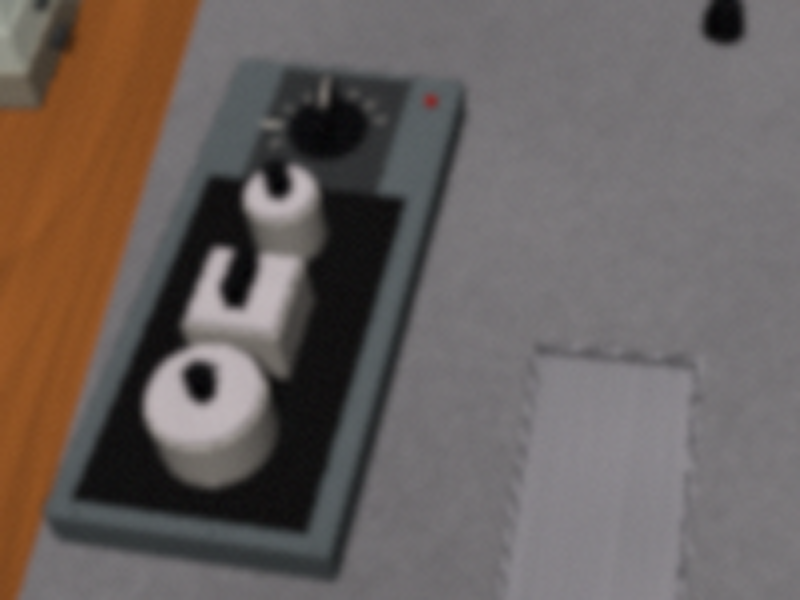

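View pics/t4.png

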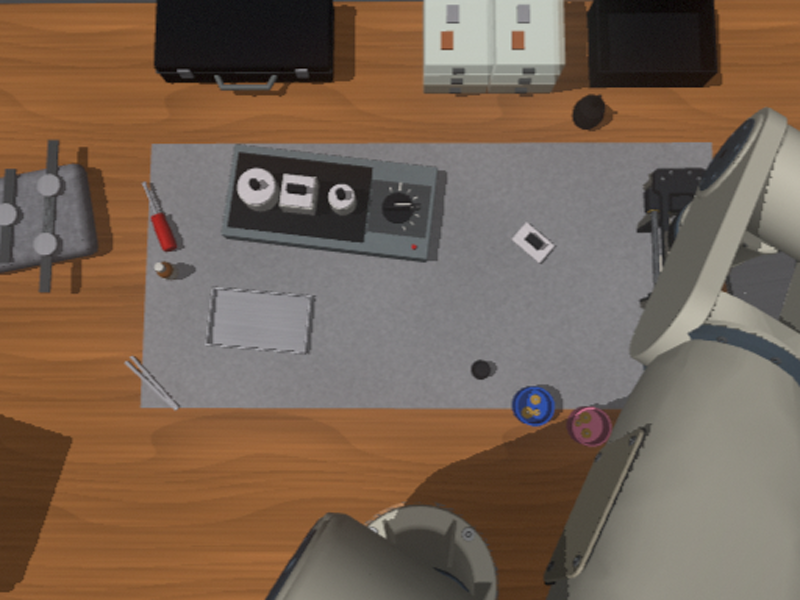

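```bash
python3 - <<'E'
from h import *
def unproj(px,z):
    H=homog(z); q=np.linalg.inv(H)@np.array([*px,1]); return r2w(*(q[:2]/q[2]))
tc=np.mean([unproj((u*.64,v*.64),12) for u,v in((212,288),(314,292),(309,353),(207,346))],axis=0)
print("tray",tc)
pick([559.8,-192.6],14.5,0.846-np.pi/2)
place(tc,17.8,-0.08)
go([480,-250],250,0)
im=snap("pics/t5.png")
for b in blobs(im,15,150): 
    if b['c'][1]>0: print(b)
r=rect(im,55)
E
```

```text
tray [425.97334883 267.70201283]
sq1 t=82.5 p=[ 559.79 -192.57   14.47] yaw=0.846 f=[-0.2 -0.1  0.3] w=29.3
sq2 t=86.0 p=[ 559.83 -192.63   14.5 ] yaw=-0.725 f=[-0.8 -0.2 -0.3] w=11.8
lift t=86.9 p=[ 559.03 -192.33  158.97] yaw=-0.725 f=[-0.   1.2 -1. ] w=11.8
low t=90.0 p=[425.89 267.67  17.78] yaw=-0.080 f=[-0.3 -1.2 -0. ] w=11.6
up t=91.9 p=[425.4  267.35 159.15] yaw=-0.080 f=[ 0.3 -0.4 -0.5] w=91.6
{'c': array([424.6, 269.5]), 'rc': array([424.3, 269.6]), 'dim': [43.4, 65.0], 'fill': 0.97, 'yaw': 1.493}
{'c': array([639.4, 135.2]), 'rc': array([639.3, 135.4]), 'dim': [41.0, 41.8], 'fill': 0.81, 'yaw': 0.16}
{'c': array([648.1, 210.1]), 'rc': array([648.2, 210.1]), 'dim': [54.9, 55.4], 'fill': 0.98, 'yaw': -0.108}
{'c': array([657.4, 281.8]), 'rc': array([657.2, 281.5]), 'dim': [61.5, 62.0], 'fill': 0.81, 'yaw': 1.571}
```

View pics/t5.png

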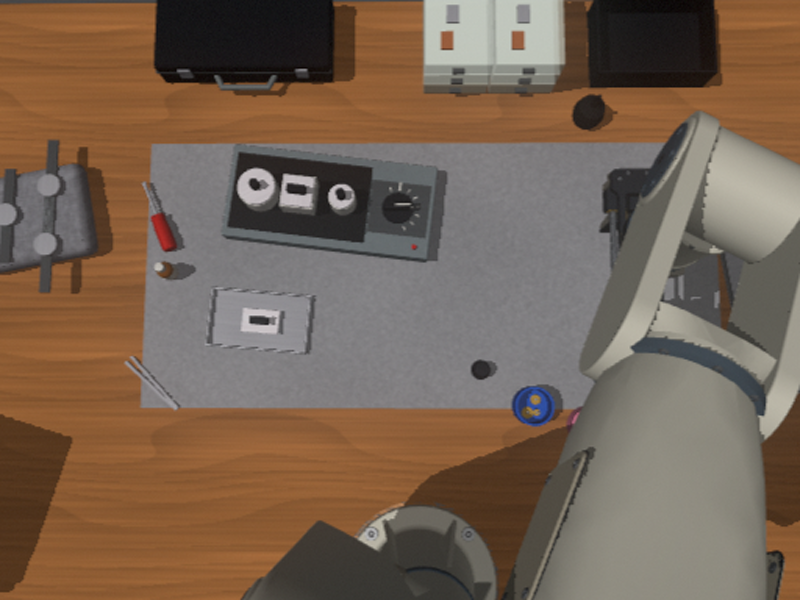

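```bash
python3 - <<'E'
from h import *
im=cv2.cvtColor(cv2.imread("pics/raw4.png"),cv2.COLOR_BGR2RGB)
def conv(xy,z1,z2):
    px=proj([*xy,z1]); q=np.linalg.inv(homog(z2))@np.array([*px,1]); return r2w(*(q[:2]/q[2]))
print("skirt",conv((609.4,36.1),55,41), "pad-based",padw(0,-160))
r=rect(im,63); g=r.min(axis=2)
for lo in (120,140,160):
  m=(g>lo).astype(np.uint8)
  cs,_=cv2.findContours(m,cv2.RETR_EXTERNAL,cv2.CHAIN_APPROX_NONE)
  for c in cs:
    (u,v),(w,h),a=cv2.minAreaRect(c); p=r2w(u,v)
    if abs(p[0]-612)<40 and -10<p[1]<75 and max(w,h)>8:
        b=[r2w(*q).round(1) for q in cv2.boxPoints(((u,v),(w,h),a))]; 
        vx=cv2.fitLine(c,cv2.DIST_L2,0,.01,.01).ravel(); print(lo,p.round(1),round(w/S,1),round(h/S,1),b,"dir",np.arctan2(-vx[0],-vx[1]))
# skirt ellipse via dark threshold in z=41
r=rect(im,41); g=r.max(axis=2); 
u0,u1=int((Y1-80)*S),int((Y1-0)*S); v0,v1=int((X1-655)*S),int((X1-570)*S)
for th in (50,56,62):
  m=(g<th).astype(np.uint8); 
  k=np.zeros_like(m);k[v0:v1,u0:u1]=m[v0:v1,u0:u1]
  cs,_=cv2.findContours(k,cv2.RETR_EXTERNAL,cv2.CHAIN_APPROX_NONE); c=max(cs,key=cv2.contourArea)
  (u,v),rad=cv2.minEnclosingCircle(c); e=cv2.fitEllipse(cv2.convexHull(c)); print(th,r2w(u,v),rad/S,"ell",r2w(*e[0]),np.array(e[1])/S)
E
```

```text
skirt [612.94165492  36.18081911] pad-based [612.90490577  40.13154374]
120 [613.2  28. ] 2.5 23.0 [array([614.5,  39.5], dtype=float32), array([614.5,  16.5], dtype=float32), array([612. ,  16.5], dtype=float32), array([612. ,  39.5], dtype=float32)] dir -1.5591646
120 [624.   8.] 3.0 5.0 [array([625.5,  10.5], dtype=float32), array([625.5,   5.5], dtype=float32), array([622.5,   5.5], dtype=float32), array([622.5,  10.5], dtype=float32)] dir -1.2616912
120 [643.2  33. ] 4.2 13.9 [array([636.6,  35.8], dtype=float32), array([650.4,  34.3], dtype=float32), array([649.9,  30.1], dtype=float32), array([636.1,  31.7], dtype=float32)] dir -0.12696262
140 [613.5  27.8] 2.0 20.5 [array([614.5,  38. ], dtype=float32), array([614.5,  17.5], dtype=float32), array([612.5,  17.5], dtype=float32), array([612.5,  38. ], dtype=float32)] dir -1.5575234
140 [640.2  33.8] 6.5 2.5 [array([643.5,  35. ], dtype=float32), array([643.5,  32.5], dtype=float32), array([637. ,  32.5], dtype=float32), array([637.,  35.], dtype=float32)] dir -0.02299531
160 [613.8  27.5] 0.5 17.0 [array([614.,  36.], dtype=float32), array([614.,  19.], dtype=float32), array([613.5,  19. ], dtype=float32), array([613.5,  36. ], dtype=float32)] dir -1.55706
50 [612.62413025  32.00921631] 31.051769256591797 ell [612.36354065  33.79180908] [51.2532196  61.08430099]
56 [611.74993896  31.81402588] 32.258872985839844 ell [612.81695557  33.36126709] [52.75479507 63.98907852]
62 [612.    32.25] 32.86815643310547 ell [612.43399048  34.05505371] [53.57917404 64.18642426]
```

```bash
python3 - <<'E'
from h import *
c=np.array([614.3,37.6]); y0=0.014
go(c,160,y0); down(c,80,0,200); down(c,44,0,80); print(st())
bot.grab(); bot.sleep(.2); print(st())
for _ in range(2):
    f=bot.get_state()['ft_force']
    if abs(f[0])<6: break
    c[0]+=np.sign(f[0])*0.7; bot.movel([*c,44],max_speed=20); bot.sleep(.2); print(c,st())
E
```

```text
t=96.3 p=[614.11  37.63  43.62] yaw=0.014 f=[ 0.2 -0.1  0.9] w=91.7
t=97.7 p=[614.07  37.64  43.96] yaw=0.014 f=[-1.7 -0.   1.6] w=10.8
```

```bash
python3 - <<'E'
from h import *
c=np.array([614.2,37.6])
for i in range(1,7):
    bot.movep([*c,44],ori(0.014+1.2*i/6)); s=bot.get_state(); print(st(),s['moment'].round(2))
bot.gripper_open(); down(c,160,0,200)
go([480,-250],250,0)
im=snap()
s=viewer.camera("side"); cv2.imwrite("pics/t6s.png",cv2.resize(s[160:310,120:320,::-1],(800,600),interpolation=cv2.INTER_CUBIC))
r=rect(im,63)
u0,u1=int((Y1-150)*S),int((Y1+20)*S); v0,v1=int((X1-690)*S),int((X1-530)*S)
cv2.imwrite("pics/dial2.png",cv2.resize(r[v0:v1,u0:u1,::-1],None,fx=1.8,fy=1.8))
for b in blobs(im,82,170,300): 
    if b['c'][1]>0: print(82,b)
print(st())
E
```

```text
t=98.0 p=[613.96  37.62  43.98] yaw=0.210 f=[-2.7 -0.3  1.6] w=10.6 [0.   0.44 0.03]
t=98.3 p=[613.86  37.58  43.98] yaw=0.407 f=[-3.8  0.8  3.1] w=10.7 [-0.03  0.72  0.04]
t=98.6 p=[613.74  37.5   43.98] yaw=0.606 f=[-4.6 -1.1  4.6] w=10.7 [-0.13  0.94  0.02]
t=98.9 p=[613.6   37.43  43.97] yaw=0.808 f=[-5.2 -0.8  5.2] w=10.8 [-0.23  1.04  0.05]
t=99.2 p=[613.53  37.31  43.97] yaw=1.008 f=[-6.3 -2.2  5. ] w=10.8 [-0.29  0.99  0.07]
t=99.5 p=[613.47  37.2   43.96] yaw=1.208 f=[-6.1 -2.2  4.9] w=10.8 [-0.45  1.07  0.05]
82 {'c': array([418.9, 255.5]), 'rc': array([418.8, 255.3]), 'dim': [37.6, 58.0], 'fill': 0.98, 'yaw': 1.486}
82 {'c': array([621.5, 129.4]), 'rc': array([621.3, 129.8]), 'dim': [36.1, 38.3], 'fill': 0.81, 'yaw': 0.117}
82 {'c': array([630.9, 200.2]), 'rc': array([630.6, 200.2]), 'dim': [49.0, 49.0], 'fill': 0.97, 'yaw': 1.464}
82 {'c': array([638.4, 267.5]), 'rc': array([638.5, 266.9]), 'dim': [56.4, 56.8], 'fill': 0.81, 'yaw': -1.541}
t=102.8 p=[ 480.45 -249.07  249.41] yaw=0.002 f=[ 0.6 -0.  -0.1] w=91.8
```

View pics/dial2.png

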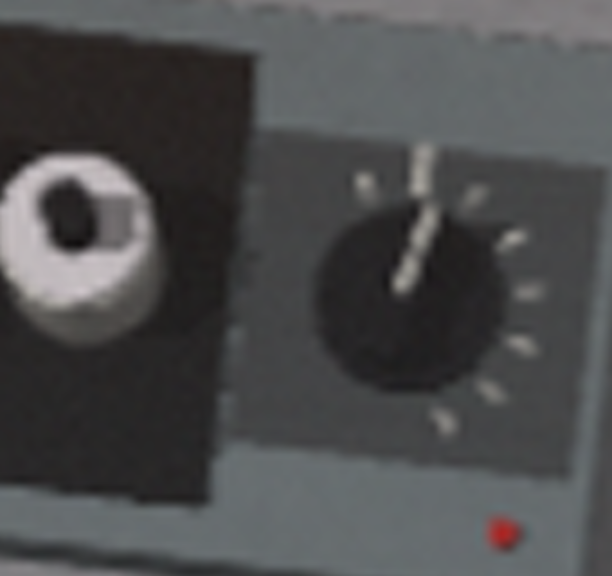

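```bash
python3 - <<'E'
from h import *
c=np.array([613.2,36.8]); y0=-0.36
go(c,160,y0); down(c,80,0,200); down(c,45,0,80); print(st())
bot.grab(); bot.sleep(.2); print(st(),bot.get_state()['moment'].round(2))
for y in (-0.28,-0.2,-0.119):
    bot.movep([*c,45],ori(y)); print(st(),bot.get_state()['moment'].round(2))
bot.sleep(.2);print(st())
bot.gripper_open(); down(c,160,0,200)
go([480,-250],250,0)
im=snap("pics/t7.png")
r=rect(im,63)
u0,u1=int((Y1-150)*S),int((Y1+20)*S); v0,v1=int((X1-690)*S),int((X1-530)*S)
cv2.imwrite("pics/dial3.png",cv2.resize(r[v0:v1,u0:u1,::-1],None,fx=1.8,fy=1.8))
E
```

```text
t=105.2 p=[613.01  36.84  44.6 ] yaw=-0.360 f=[-0.5 -0.1 -0.2] w=91.8
t=106.2 p=[613.84  36.64  45.18] yaw=-0.360 f=[ 5.  -3.3 -2.2] w=43.4 [-0.46 -0.54 -0.02]
t=106.4 p=[613.88  36.63  45.17] yaw=-0.279 f=[ 4.3 -2.8 -2.1] w=43.4 [-0.51 -0.59  0.01]
t=106.7 p=[613.9   36.64  45.18] yaw=-0.199 f=[ 4.9 -2.2 -2. ] w=43.7 [-0.53 -0.65  0.02]
t=106.9 p=[613.92  36.63  45.17] yaw=-0.118 f=[ 4.2 -1.8 -1.7] w=43.8 [-0.53 -0.6   0.  ]
t=107.1 p=[613.93  36.62  45.18] yaw=-0.119 f=[ 4.6 -3.1 -1.3] w=43.8
```

View pics/dial3.png

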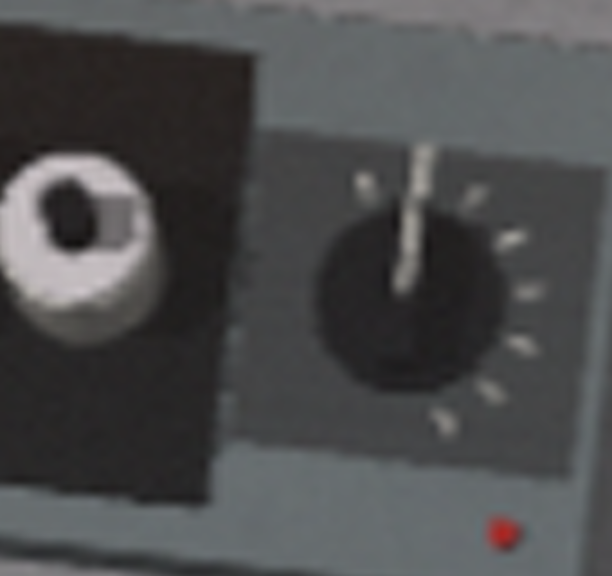

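View pics/t7.png

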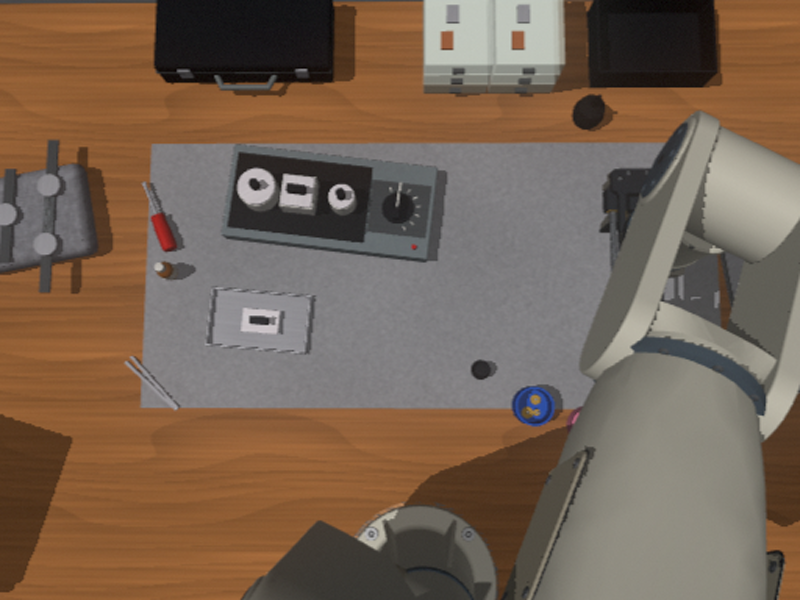

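```bash
python3 - <<'E'
from h import *
im=viewer.camera("top"); r=rect(im,63); g=r.min(axis=2)
m=np.zeros_like(g); v0,v1=int((X1-631)*S),int((X1-605)*S); u0,u1=int((Y1-55)*S),int((Y1-20)*S)
w=g[v0:v1,u0:u1]
for lo in (110,140):
    ys,xs=np.where(w>lo); vx=cv2.fitLine(np.c_[xs,ys].astype(np.float32),cv2.DIST_L2,0,.01,.01).ravel(); print(lo,len(xs),np.arctan(vx[0]/vx[1]))
s=viewer.camera("side"); cv2.imwrite("pics/t8s.png",cv2.resize(s[160:310,120:320,::-1],(800,600),interpolation=cv2.INTER_CUBIC))
E
```

```text
110 265 -0.11743589
140 58 -0.043480713
```

View pics/t8s.png

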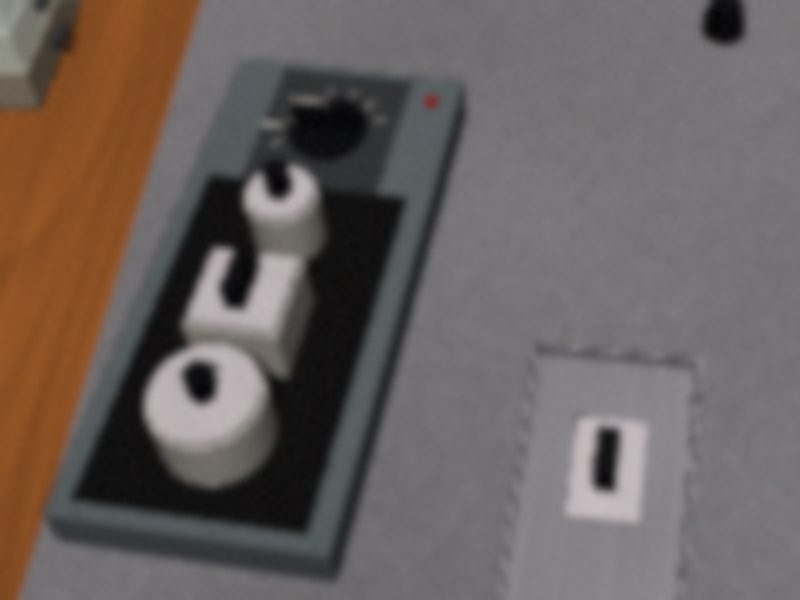

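```bash
python3 - <<'E'
from cell import bot
bot.job_done(); print(bot.get_state()['clock'])
E
```

```text
the job is handed in; nothing more can be done
the job is handed in; nothing more can be done
```

The job is handed in at about 108 s of the 210 s allowed. The small, square and large pots stand closed with their own lids in a row on the black pad. The oblong pot was not there, so its lid went into the steel tray. Only then did I turn the dial down to zero, in two grips, and let go. The square lid had been knocked about 4 cm aside during the run, so I measured it again before picking it up.

**Last checks:**
- **Pots and lids:** the final top and side pictures show all three lids level and home. The lids measured within 3 mm of where I placed them, on both axes. The earliest placed pot showed the same offset both before and after the dial was turned, so I take it as camera calibration error.
- **Dial:** the line fit gave the pointer at -0.117 rad against the console's -0.119 rad, so it reads zero to about 0.01 rad. A second fit with a stricter threshold and few pixels gave -0.043, and a rough reading from the picture gave -0.16. All three are within the 0.1 rad tolerance.
- **Spare lid, bottle and arm:** the oblong lid lies in the middle of the tray, the oil bottle is standing, and the arm is clear of everything.

No check failed.

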